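Unlock the battery box and hold its lid half open

TASK

The yellow-lidded battery box is locked by a steel pin with a red grip. Pull the pin sideways out of the hasp and lay it down on the rusty steel plate beside the box, then raise the lid by its bar handle to 50 degrees from closed so that a colleague can reach in, and finish while still holding it there: the lid falls shut if let go. Leave the red phone, tape roll, blue solder spool, amber jar and the batteries inside the box where they are.

Things in the scene. Friction and masses are not known exactly. Their poses are not given: they have to be found in the camera images.
- safe_box: grey steel box fixed to the bench, 150 x 200 x 75 mm (x, y, z), open on top under its yellow lid. Origin: centre of its underside; x points from the front (handle and hasp side, towards the robot) to the hinge side, y along the hinge to the left, z up.
- lid: yellow lid, 157 x 206 x 6 mm, about 0.35 kg. Origin on the hinge axis (x = 79, z = 78 mm from the box's origin); axes as the box's when shut. It turns up about the box's +y; its z axis leans from vertical by the opening angle: 0 shut, stop at 1.35 rad. No spring, nearly no friction: it falls shut when let go. With the pin in, it lifts only 2 degrees. Front edge 159 mm from the axis.
- lid_bar (a point): middle of the bar handle: dark round bar 10 mm thick, 70 mm long along y, at x = -209, y = +50, z = 0 mm in the lid's frame, 45 mm clear in front of the lid's edge, 78 mm above the bench when shut. An arm as thick joins each end to the lid. The round bar turns between the finger pads.
- pin: loose locking pin, about 60 g: steel rod 8 mm thick, 113 mm long along its y, red grip 16 x 24 x 30 mm (x, y, z) at its -y end. Origin at the middle of the rod, on its axis. Starts in the hasp parallel to the box's y, axis 87 mm above the bench, grip beyond the box's right side; comes out towards the box's -y, clear after 95 mm. The grip's underside is 10 mm below the rod's axis.
- pin_grip (a point): where to pinch the pin's red grip (across its 16 mm width, along the pin's x): in the middle of its length, 68.5 mm from the pin's origin towards its -y and 8 mm above the rod's axis, 12 mm below the grip's top, 18 mm above its underside.
- plate: bare rusty steel plate lying fixed on the bench, 235 x 138 x 5 mm (x, y, z). Origin: centre of its underside.
- cell_a: phone battery lying loose inside the box, 34 x 50 x 9 mm, origin centre of underside; leave it
- cell_b: a second such battery lying loose inside the box; leave it
- red_phone: dark red key phone, 103 x 48 x 14 mm, bystander, origin centre of underside
- roll: black tape roll, 48 x 50 x 25 mm, bystander, origin centre of underside
- spool: solder spool with blue flanges, 62 mm wide, 44 mm high, bystander, origin centre of underside
- jar: amber jar with a white lid, 46 mm wide, 35 mm high, bystander, origin centre of underside
- hasp (a point): hasp on the box's front, midway between two steel lugs (y = -18 and +18 mm from here in the box's frame, 6 mm thick, tops 14 mm above), fixed to the box at x = -92, y = -70, z = 88 mm. Each lug has an 11 mm square window through which the pin passes along y. The lid's tongue lies between the lugs, under the pin.
Not all that is in view belongs to the job. What is shaped like the pin but green or turquoise is not meant.

How it is judged:
By the outcome, as a careful person would: the job done as asked, in the order asked, and still so for the second after the job is handed in, while the arm keeps its last pose, push and grip.
It also fails if it takes over 54 s, if anything falls off the work surface, if the arm or the gripper's body presses on something with over 40 N, if the wrist force passes 120 N, or if a joint passes its speed limit or range.

ROBOT

A 6-joint arm with a two-finger parallel gripper is mounted at the origin on a cart in front of the work surface, level with it; the furniture and walls round the work are solid. World frame = base frame: x ahead of the robot, y to its left, z up, the work surface at z = 0. Lengths are in m, angles in rad, forces in N, time in s.
With the tool pointing down it reaches from about 0.4 to 0.825 m from the base axis. Payload 7 kg.
Tool frame: the origin (TCP) lies on the centre line of the jaws, within the pads' length; the fingertips stand tip_reach ahead of it and the grasp point (between the pads) is the TCP (tip_reach is the distance from the TCP to the fingertips, in m); z points along the fingers, y is the line along which they close (so a half turn about z gives the same grasp; the last joint's range is limited). The gripper opens to 88 mm and grips with 3 to 60 N. Pads are 19 mm wide; open, the fingers measure 130 mm over their backs; the gripper's body (78 mm by 193 mm) begins 47 mm behind the grasp point.
Start: joints at [-1.009, 0.359, 0.012, 0, -1.224, -0.288], TCP at [0.182, -0.65, 0.246] pointing down, gripper open.
Joint ranges: [-3.07, 3.07], [-1.43, 2.12], [-1.02, 1.25], [-3.03, 1.67], [-3.05, -0], [-3.03, 3.03]. Speed limits (rad/s): [2.39, 2.39, 3.01, 3.14, 3.14, 3.14].

INTERFACE

Orientations are given as [roll, pitch, yaw] about the fixed x, y, z axes, in that order (R = Rz(yaw) Ry(pitch) Rx(roll)).
In Python, from station import get_state, grab_frame, calibration, job_done, find_in, mark_of, tip_reach gives the robot as it stands.
- The arm moves only by the shell command python3 -m handwheel 'ROWS' [OPENING] [FORCE]. ROWS is JSON, a list of rows, each an object with "delta_pos": the shift along the world's x, y, z in units of 30 mm (1.0 is 30 mm), a list of three; "dr": the turn, a rotation vector about the world's x, y, z in degrees, a list of three. In form: [{"delta_pos": [tx, ty, tz], "dr": [rx, ry, rz]}, ...]. A call has 1 to 10 rows; each row shifts and turns the commanded pose from where the row before left it; what a row does not reach is not made up. A row lasts 1/10 s, in which the tool goes at most 50 mm and 8.59 degrees, less where a joint would pass 70% of its speed; a pose out of reach is approached as far as the arm can. A call is refused whole if a number of a shift passes 1 or a number of a turn 8.59, either way. A call with a gripper value outside its range is refused whole. OPENING is the closure, from -1 (fully open) to 1 (shut), set as the call begins (- or left out, the last holds). The fingers move at their own pace and stop on an object; FORCE is the grip in N (left out, the last holds). Time passes only in rows, so rows that do not move let the fingers close. It gives the time, the measured TCP pose, the force, the opening and the grip force at its end, in the units of the state.
- get_state(): the state, without advancing time (a new reading comes with each control period).
- grab_frame(name): name is "scene" or "top"; returns the picture (420x560x3 uint8, red, green, blue); there is no depth.
- calibration(name): a dict with "fx", "fy", "cx", "cy" (pixels), "extrinsics" (4x4, takes a point from world to camera coordinates). Camera axes: x right, y down, z forward; pixel columns grow to the right and rows downward; lengths in m; the calibration is good to about 2 mm. A picture is of the moment at which its call begins. calibration takes no time and is no camera call.
- job_done(): hands the job in; it is judged then, once.
Trained networks look in the newest picture that a camera, given by its name, has taken for a name from the list of things; names that differ only in an ending like _2 or _b are one class to them, and where a whole thing is asked for, a point or a joint stands for the part that bears it (a point fixed in the world has none). Each returns a list of dicts, best first, with "conf" (0 to 1); they miss things now and then, are a little off and sometimes report something else, mostly with a low value. They report only what shows in the picture. A call takes as long as a camera call. They do not tell look-alikes from the thing itself.
- find_in(camera, query): "location" ([column, row] in pixels, amid what is visible of it).
- mark_of(camera, query): "location" ([column, row] in pixels: a listed point, or the origin of a listed thing).
The state is a dict: "t": time; "q": joint angles; "qd": joint speeds; "joint_efforts": joint torques, N m; "eef_pos": TCP position; "ee_rot": TCP orientation; "force": force on the tool from outside, world axes, zero at the start; "moment": the same for the moment, N m; "width": finger opening in m; "gripper_force": force on a finger pad.
Only numpy, scipy, OpenCV 4.12 (cv2) and the standard library are available. Lean on these libraries where they do the work, as an engineer would, in place of code of your own. Each camera call takes 0.05 s, during which the arm holds its last target. There are 200 camera calls.

## Working session

There is one attempt and no reset: what is moved stays moved. The work goes in short steps, Python scripts to look and compute and a shell command to move; the robot and the scene stay as the last step left them, time stands still between calls to the robot, and variables do not carry over. Pictures are saved under pics/ and viewed, at most 10 in all, crops included, and the job is handed in when it is done.

```bash
ls; mkdir -p pics; cat > h.py <<'E'
import numpy as np, cv2
from station import *
def proj(c,p):
    k=calibration(c);E=np.array(k["extrinsics"]);q=E[:3,:3]@np.asarray(p)+E[:3,3]
    return np.array([k["fx"]*q[0]/q[2]+k["cx"],k["fy"]*q[1]/q[2]+k["cy"]])
def ray(c,uv):
    k=calibration(c);E=np.array(k["extrinsics"]);R=E[:3,:3]
    d=R.T@np.array([(uv[0]-k["cx"])/k["fx"],(uv[1]-k["cy"])/k["fy"],1]);return -R.T@E[:3,3],d/np.linalg.norm(d)
def atz(c,uv,z):
    o,d=ray(c,uv);return o+d*(z-o[2])/d[2]
def tri(a,b):
    o,d=ray("scene",a);p,e=ray("top",b);A=np.stack([d,-e],1);s=np.linalg.lstsq(A,p-o,rcond=None)[0]
    x,y=o+d*s[0],p+e*s[1];return (x+y)/2,np.linalg.norm(x-y)
E
python3 - <<'E'
from h import *
for c in("scene","top"):
    cv2.imwrite(f"pics/{c}0.png",cv2.resize(grab_frame(c)[:,:,::-1],None,fx=1.4,fy=1.4))
    for q in["safe_box","lid","lid_bar","pin","pin_grip","plate","hasp","red_phone","roll","spool","jar"]:
        print(c,q,[(np.round(m["location"],1).tolist(),round(m["conf"],2)) for m in mark_of(c,q)[:3]])
    o,_=ray(c,(280,210));print(c,o)
s=get_state();print(s,tip_reach if not callable(tip_reach) else tip_reach())
E
```

```text
pics
scene safe_box [([262.7, 235.9], 0.86)]
scene lid [([247.1, 202.1], 0.65)]
scene lid_bar [([279.0, 232.1], 0.75)]
scene pin [([273.2, 267.3], 0.79), ([343.2, 245.0], 0.51), ([296.6, 213.3], 0.47)]
scene pin_grip [([294.1, 261.0], 0.76), ([310.0, 205.6], 0.47)]
scene plate []
scene hasp [([298.3, 214.0], 0.66)]
scene red_phone [([192.2, 265.0], 0.7)]
scene roll [([352.3, 202.6], 0.49), ([261.5, 231.2], 0.22)]
scene spool [([248.4, 204.2], 0.65)]
scene jar []
scene [-0.46884791  0.56181473  0.58420056]
top safe_box [([251.8, 220.3], 0.95)]
top lid [([243.9, 186.6], 0.9)]
top lid_bar [([246.2, 266.7], 0.61), ([255.2, 220.5], 0.6)]
top pin [([285.4, 241.6], 0.62), ([319.4, 284.7], 0.45)]
top pin_grip [([342.9, 310.4], 0.61), ([245.5, 305.4], 0.56), ([310.8, 230.8], 0.46)]
top plate [([399.8, 250.4], 0.59)]
top hasp [([289.0, 241.2], 0.93), ([252.1, 220.2], 0.43)]
top red_phone [([148.6, 260.8], 0.64)]
top roll [([406.4, 177.9], 0.62), ([149.9, 262.9], 0.32)]
top spool [([310.0, 155.0], 0.91)]
top jar [([265.2, 154.8], 0.62)]
top [0.41334546 0.05776046 1.27608623]
{'t': 1.2, 'q': array([-1.00888903e+00,  3.58625436e-01,  1.19150831e-02, -1.69551644e-05,
       -1.22411740e+00, -2.88141066e-01]), 'qd': array([ 2.59652702e-05, -3.20888295e-04,  1.43093544e-04,  4.07180420e-04,
       -7.66933050e-04, -3.34504384e-04]), 'joint_efforts': array([ 1.89203756e-04, -5.82402706e+01,  2.93296176e+01,  7.00257316e+00,
        1.21660391e-02, -4.18425350e-05]), 'eef_pos': array([ 0.18250113, -0.64983732,  0.2455483 ]), 'ee_rot': array([ 3.14155799e+00,  6.35879033e-06, -2.86783218e+00]), 'force': array([ 0.20134552,  0.81178477, -0.17955936]), 'moment': array([ 0.01255704, -0.01363915,  0.03238032]), 'gripper_force': 0.0, 'width': 0.08749919489505426} 0.019
```

View pics/scene0.png

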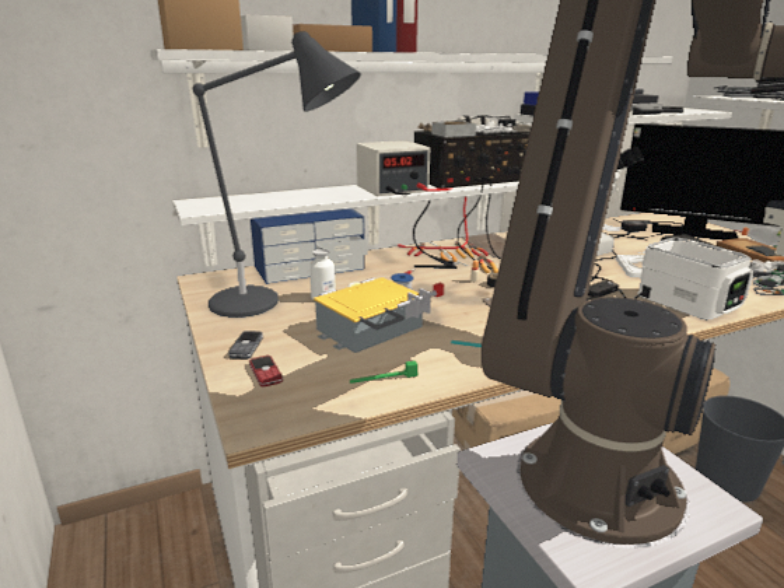

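View pics/top0.png

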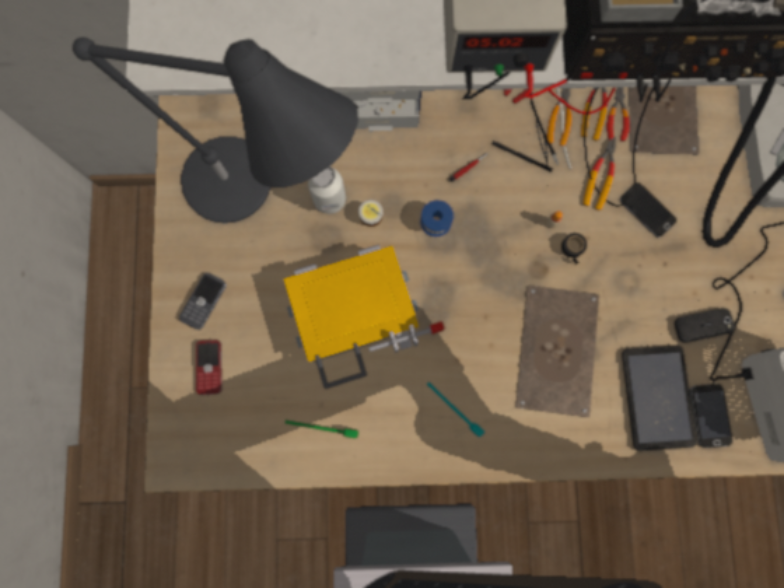

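The scene holds three pin-like things (÷1.4 pixels). One has a red grip in the hasp, top (312,234) and scene (313,206). A green one is at top (252,309) and a turquoise one at top (340,307). The red one in the hasp is the one meant, and the plate is at top (398,250). I'll confirm with a crop and measure.

```bash
python3 - <<'E'
from h import *
a=grab_frame("scene");b=grab_frame("top")
f=lambda im,x,y,w,h:cv2.resize(im[y:y+h,x:x+w,::-1],(400,400),interpolation=cv2.INTER_CUBIC)
cv2.imwrite("pics/crop1.png",np.hstack([f(a,220,180,110,110),f(b,200,165,130,130)]))
def red(im,x,y,w,h,lo=(90,60)):
    s=im[y:y+h,x:x+w].astype(int);m=((s[...,0]>lo[0])&(s[...,1]<lo[1])&(s[...,2]<lo[1])).astype(np.uint8)
    ys,xs=np.nonzero(m);return np.array([xs.mean()+x,ys.mean()+y]),len(xs),(xs.min()+x,xs.max()+x,ys.min()+y,ys.max()+y)
ra=red(a,300,195,25,22);rb=red(b,300,222,22,22);print(ra,rb)
print("grip",tri(ra[0],rb[0]))
# lid outline in top
s=b.astype(int);m=((s[...,0]>150)&(s[...,1]>110)&(s[...,2]<70)).astype(np.uint8);m[:165]=0;m[265:]=0;m[:,:195]=0;m[:,305:]=0
c=max(cv2.findContours(m,0,2)[0],key=cv2.contourArea);r=cv2.minAreaRect(c);bx=cv2.boxPoints(r)
W=np.array([atz("top",p,.081) for p in bx]);print("lid corners",W.round(4).tolist(),W.mean(0))
for i in range(4): e=W[(i+1)%4]-W[i];print(np.linalg.norm(e),np.degrees(np.arctan2(e[1],e[0])))
print("bar",tri((279,232.1),(246.2,266.7)),"hasp",tri((298.3,214),(289,241.2)))
print("bar top z78",atz("top",(246.2,266.7),.078))
P=[(526,287),(598,293),(588,415),(516,407)]
W=np.array([atz("top",np.array(p)/1.4,.005) for p in P]);print("plate",W.round(3).tolist(),W.mean(0))
for q,z in(("safe_box",0),("pin",.087),("pin_grip",.095),("hasp",.088)):
    for d in mark_of("top",q)[:3]:print(q,d["conf"],atz("top",d["location"],z).round(4))
# lamp shade
print("lamp", tri((328/1.4,95/1.4),(330/1.4,140/1.4)))
E
```

```text
(array([312.95348837, 206.41860465]), 43, (np.int64(310), np.int64(316), np.int64(203), np.int64(211))) (array([311.98076923, 233.28846154]), 52, (np.int64(308), np.int64(316), np.int64(230), np.int64(237)))
grip (array([ 0.56821465, -0.03546249,  0.09083163]), np.float64(0.000672662703509282))
lid corners [[0.6627, 0.2381, 0.081], [0.7225, 0.0378, 0.081], [0.571, -0.0043, 0.081], [0.5142, 0.1924, 0.081]] [0.61758044 0.11598323 0.081     ]
0.20905718994856398 -73.39136712764049
0.1571891160474235 -164.4899271949662
0.2047083828698562 106.12017494538432
0.1554208640406338 17.103575193872988
bar (array([0.49003368, 0.12560016, 0.06565351]), np.float64(0.007435060926112196)) hasp (array([0.552229  , 0.02339384, 0.08054008]), np.float64(0.0050107125542343455))
bar top z78 [0.4909342 0.1281943 0.078    ]
plate [[0.651, -0.216, 0.005], [0.636, -0.353, 0.005], [0.407, -0.317, 0.005], [0.426, -0.184, 0.005]] [ 0.53018089 -0.26758109  0.005     ]
safe_box 0.73 [0.6257 0.1135 0.    ]
pin 0.68 [0.5502 0.0268 0.087 ]
pin 0.68 [0.4086 0.1788 0.087 ]
pin 0.63 [ 0.4323 -0.0549  0.087 ]
pin_grip 0.55 [ 0.3867 -0.1005  0.095 ]
pin_grip 0.52 [ 0.5702 -0.0343  0.095 ]
pin_grip 0.49 [0.3946 0.127  0.095 ]
hasp 0.74 [0.5465 0.025  0.088 ]
lamp (array([0.75129916, 0.13512618, 0.50430669]), np.float64(0.038463194296223274))
```

View pics/crop1.png

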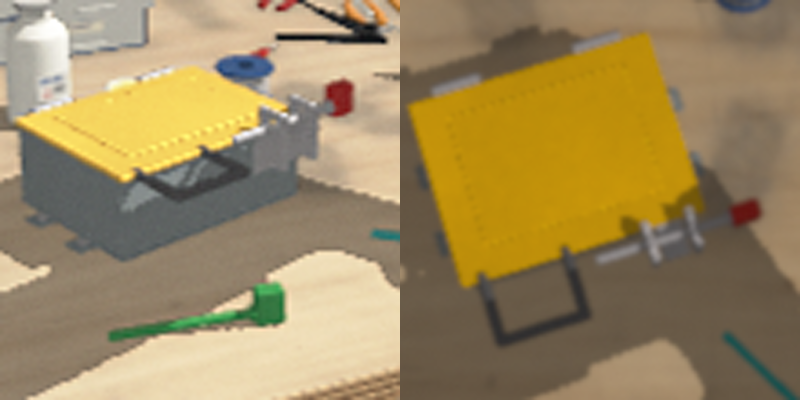

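The crop shows the red grip at the rod's right end, in the hasp. The loose green and turquoise pins are decoys. Box yaw is about 16.4°, the grip is near (0.568, -0.036, 0.092), and the plate centre is (0.530, -0.268) at yaw -8.5°. I'll move to a hover above the grip.

```bash
python3 -m handwheel '[{"delta_pos":[0.5,0.8,0],"dr":[0,0,3.5]},{"delta_pos":[0.5,0.8,0],"dr":[0,0,3.5]},{"delta_pos":[0.5,0.8,0],"dr":[0,0,3.5]},{"delta_pos":[0.5,0.8,0],"dr":[0,0,3.5]},{"delta_pos":[0.5,0.8,0],"dr":[0,0,3.5]},{"delta_pos":[0.5,0.8,0],"dr":[0,0,3.5]},{"delta_pos":[0.5,0.8,0],"dr":[0,0,3.5]},{"delta_pos":[0.5,0.8,0],"dr":[0,0,3.5]},{"delta_pos":[0.5,0.8,0],"dr":[0,0,3.5]},{"delta_pos":[0.5,0.8,0],"dr":[0,0,3.5]}]' -1 20
python3 -m handwheel '[{"delta_pos":[0.5,0.8,0],"dr":[0,0,3.5]},{"delta_pos":[0.5,0.8,0],"dr":[0,0,3.5]},{"delta_pos":[0.5,0.8,0],"dr":[0,0,3.5]},{"delta_pos":[0.5,0.8,0],"dr":[0,0,3.5]},{"delta_pos":[0.5,0.8,0],"dr":[0,0,3.5]},{"delta_pos":[0.5,0.8,0],"dr":[0,0,3.5]},{"delta_pos":[0.5,0.8,0],"dr":[0,0,3.5]},{"delta_pos":[0.5,0.8,0],"dr":[0,0,3.5]},{"delta_pos":[0.5,0.8,0],"dr":[0,0,3.5]},{"delta_pos":[0.5,0.8,0],"dr":[0,0,3.5]}]'
```

```text
t: 2.5
eef_pos: [0.333, -0.4088, 0.2458]
ee_rot: [-3.141, 0.0, -2.254]
force: [0.4, 0.3, 0.9]
width: 0.0877
gripper_force: 0.0
t: 3.5
eef_pos: [0.483, -0.1688, 0.2458]
ee_rot: [-3.141, 0.0, -1.643]
force: [0.9, -0.5, -0.3]
width: 0.0878
gripper_force: 0.0
```

```bash
python3 -m handwheel '[{"delta_pos":[0.47,0.74,0],"dr":[0,0,3.4]},{"delta_pos":[0.47,0.74,0],"dr":[0,0,3.4]},{"delta_pos":[0.47,0.74,0],"dr":[0,0,3.4]},{"delta_pos":[0.47,0.74,0],"dr":[0,0,3.4]},{"delta_pos":[0.47,0.74,0],"dr":[0,0,3.4]},{"delta_pos":[0.47,0.74,0],"dr":[0,0,3.4]},{"delta_pos":[0,0,0],"dr":[0,0,0]},{"delta_pos":[0,0,0],"dr":[0,0,0]}]'
python3 -m handwheel '[{"delta_pos":[0,0,-0.7],"dr":[0,0,0]},{"delta_pos":[0,0,-0.8],"dr":[0,0,0]},{"delta_pos":[0,0,-0.8],"dr":[0,0,0]},{"delta_pos":[0,0,-0.5],"dr":[0,0,0]},{"delta_pos":[0,0,0],"dr":[0,0,0]}]'
python3 - <<'E'
from h import *
a=grab_frame("scene");b=grab_frame("top")
f=lambda im,x,y,w,h:cv2.resize(im[y:y+h,x:x+w,::-1],(400,400),interpolation=cv2.INTER_CUBIC)
cv2.imwrite("pics/crop2.png",np.hstack([f(a,230,120,150,150),f(b,220,140,180,180)]))
E
```

```text
t: 4.3
eef_pos: [0.5671, -0.0363, 0.2453]
ee_rot: [3.141, 0.0, -1.29]
force: [0.0, 0.7, 0.5]
width: 0.0876
gripper_force: 0.0
t: 4.8
eef_pos: [0.5652, -0.0377, 0.1596]
ee_rot: [3.138, 0.001, -1.292]
force: [0.4, -0.1, -0.2]
width: 0.0877
gripper_force: 0.0
```

View pics/crop2.png

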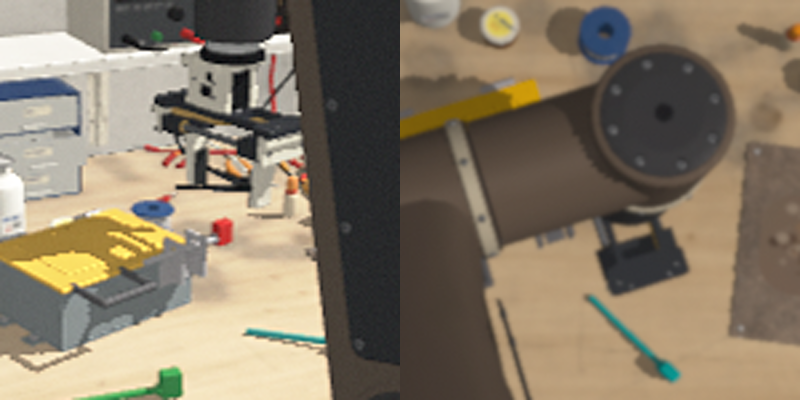

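The left half of the crop shows the open fingers straddling above the red grip at crop (222,231). I'll lower and close.

```bash
python3 -m handwheel '[{"delta_pos":[0.05,0.05,-0.5],"dr":[0,0,0]},{"delta_pos":[0,0,-0.5],"dr":[0,0,0]},{"delta_pos":[0,0,-0.5],"dr":[0,0,0]},{"delta_pos":[0,0,-0.5],"dr":[0,0,0]},{"delta_pos":[0,0,0],"dr":[0,0,0]},{"delta_pos":[0,0,0],"dr":[0,0,0]}]'
python3 -m handwheel '[{"delta_pos":[0,0,0],"dr":[0,0,0]},{"delta_pos":[0,0,0],"dr":[0,0,0]},{"delta_pos":[0,0,0],"dr":[0,0,0]},{"delta_pos":[0,0,0],"dr":[0,0,0]},{"delta_pos":[0,0,0],"dr":[0,0,0]},{"delta_pos":[0,0,0],"dr":[0,0,0]},{"delta_pos":[0,0,0],"dr":[0,0,0]},{"delta_pos":[0,0,0],"dr":[0,0,0]}]' 1 25
```

```text
t: 5.5
eef_pos: [0.5692, -0.0352, 0.1028]
ee_rot: [-3.14, -0.0, -1.29]
force: [0.2, 0.8, -0.5]
width: 0.0877
gripper_force: 0.0
t: 6.3
eef_pos: [0.5685, -0.0351, 0.1015]
ee_rot: [3.141, -0.0, -1.29]
force: [1.1, 0.5, 0.7]
width: 0.0292
gripper_force: 0.0
```

```bash
python3 -m handwheel '[{"delta_pos":[0,0,-0.1],"dr":[0,0,0]},{"delta_pos":[0,0,0],"dr":[0,0,0]},{"delta_pos":[0,0,0],"dr":[0,0,0]},{"delta_pos":[0,0,0],"dr":[0,0,0]},{"delta_pos":[0,0,0],"dr":[0,0,0]}]' 1 25
```

```text
t: 6.8
eef_pos: [0.5685, -0.0352, 0.0985]
ee_rot: [3.141, 0.0, -1.29]
force: [0.0, -0.6, -0.5]
width: 0.0154
gripper_force: 25.0
```

```bash
python3 -m handwheel '[{"delta_pos":[0.08,-0.27,0],"dr":[0,0,0]},{"delta_pos":[0.11,-0.38,0],"dr":[0,0,0]},{"delta_pos":[0.11,-0.38,0],"dr":[0,0,0]},{"delta_pos":[0.11,-0.38,0],"dr":[0,0,0]}]'
```

```text
t: 7.2
eef_pos: [0.5812, -0.0788, 0.0985]
ee_rot: [3.142, -0.0, -1.29]
force: [-0.2, 0.2, -0.4]
width: 0.0161
gripper_force: 25.0
```

```bash
python3 -m handwheel '[{"delta_pos":[0.11,-0.38,0],"dr":[0,0,0]},{"delta_pos":[0.11,-0.38,0],"dr":[0,0,0]},{"delta_pos":[0.11,-0.38,0],"dr":[0,0,0]},{"delta_pos":[0.11,-0.38,0],"dr":[0,0,0]},{"delta_pos":[0.11,-0.38,0],"dr":[0,0,0]},{"delta_pos":[0.11,-0.38,0],"dr":[0,0,0]},{"delta_pos":[0,0,0],"dr":[0,0,0]}]'
python3 -c "
from h import *
a=grab_frame('scene');cv2.imwrite('pics/s3.png',cv2.resize(a[120:320,200:400,::-1],(600,600)))"
```

```text
t: 7.9
eef_pos: [0.601, -0.1473, 0.0984]
ee_rot: [3.141, -0.0, -1.291]
force: [0.0, 0.0, -0.8]
width: 0.016
gripper_force: 25.0
```

View pics/s3.png

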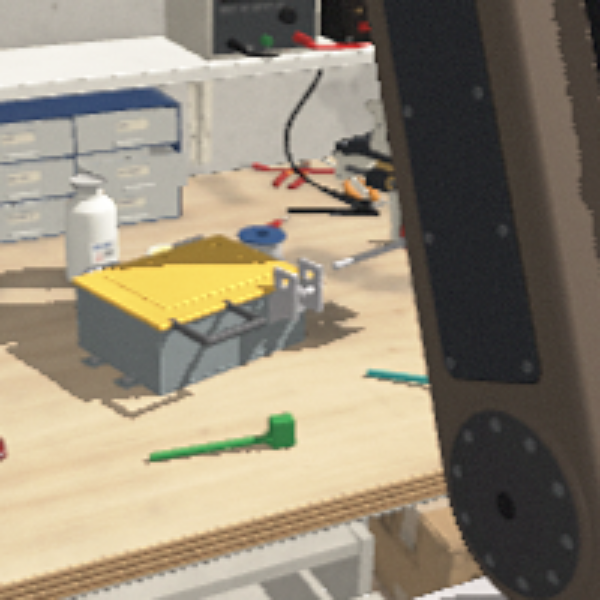

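The pin is clear: the rod tip at crop (335,265) is outside the lugs at (310,285). Now I'll carry it to the plate, turning 65°.

```bash
python3 -m handwheel '[{"delta_pos":[0,-0.4,0],"dr":[0,0,0]},{"delta_pos":[0,-0.4,0],"dr":[0,0,3]},{"delta_pos":[-0.05,-0.4,0],"dr":[0,0,6]},{"delta_pos":[-0.05,-0.4,0],"dr":[0,0,7]},{"delta_pos":[-0.05,-0.4,0],"dr":[0,0,7]},{"delta_pos":[-0.05,-0.4,0],"dr":[0,0,7]},{"delta_pos":[-0.05,-0.4,0],"dr":[0,0,7]},{"delta_pos":[-0.05,-0.4,0],"dr":[0,0,7]},{"delta_pos":[-0.05,-0.4,0],"dr":[0,0,7]},{"delta_pos":[-0.05,-0.4,0],"dr":[0,0,7]}]'
python3 -m handwheel '[{"delta_pos":[-0.05,-0.15,0],"dr":[0,0,4]},{"delta_pos":[-0.05,-0.1,-0.2],"dr":[0,0,3]},{"delta_pos":[0,0,-0.4],"dr":[0,0,0]},{"delta_pos":[0,0,-0.4],"dr":[0,0,0]},{"delta_pos":[0,0,-0.3],"dr":[0,0,0]},{"delta_pos":[0,0,0],"dr":[0,0,0]},{"delta_pos":[0,0,0],"dr":[0,0,0]}]'
python3 -c "
from h import *
b=grab_frame('top');a=grab_frame('scene')
f=lambda im,x,y,w,h:cv2.resize(im[y:y+h,x:x+w,::-1],(400,400),interpolation=cv2.INTER_CUBIC)
cv2.imwrite('pics/s4.png',np.hstack([f(a,290,150,150,150),f(b,300,160,180,180)]))"
```

```text
t: 8.95
eef_pos: [0.5885, -0.2664, 0.0986]
ee_rot: [-3.142, 0.0, -0.272]
force: [1.1, -0.6, -1.1]
width: 0.0157
gripper_force: 25.0
t: 9.65
eef_pos: [0.5857, -0.2732, 0.0591]
ee_rot: [3.141, 0.001, -0.155]
force: [0.4, -0.0, -0.7]
width: 0.0159
gripper_force: 25.0
```

View pics/s4.png

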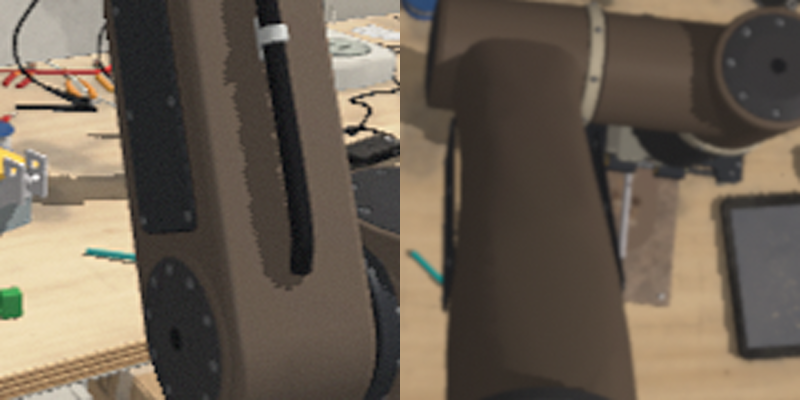

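The rod at crop (627,180-255) lies over the plate. I'll lower it.

```bash
python3 -m handwheel '[{"delta_pos":[0,0,-0.35],"dr":[0,0,0]},{"delta_pos":[0,0,-0.35],"dr":[0,0,0]},{"delta_pos":[0,0,-0.25],"dr":[0,0,0]},{"delta_pos":[0,0,0],"dr":[0,0,0]},{"delta_pos":[0,0,0],"dr":[0,0,0]}]'
```

```text
t: 10.25
eef_pos: [0.5855, -0.2733, 0.0306]
ee_rot: [3.141, 0.001, -0.155]
force: [-0.2, -0.2, -1.3]
width: 0.0154
gripper_force: 25.0
```

```bash
python3 -m handwheel '[{"delta_pos":[0,0,-0.05],"dr":[0,0,0]},{"delta_pos":[0,0,-0.05],"dr":[0,0,0]},{"delta_pos":[0,0,0],"dr":[0,0,0]}]'
```

```text
t: 10.55
eef_pos: [0.5857, -0.2733, 0.0281]
ee_rot: [-3.142, -0.0, -0.156]
force: [-0.1, -0.2, -1.1]
width: 0.0163
gripper_force: 25.0
```

```bash
python3 -m handwheel '[{"delta_pos":[0,0,-0.05],"dr":[0,0,0]},{"delta_pos":[0,0,0],"dr":[0,0,0]}]'
python3 -m handwheel '[{"delta_pos":[0,0,0],"dr":[0,0,0]},{"delta_pos":[0,0,0],"dr":[0,0,0]},{"delta_pos":[0,0,0],"dr":[0,0,0]},{"delta_pos":[0,0,0],"dr":[0,0,0]},{"delta_pos":[0,0,0],"dr":[0,0,0]}]' -0.1 25
```

```text
t: 10.75
eef_pos: [0.5856, -0.2733, 0.0265]
ee_rot: [-3.142, 0.0, -0.156]
force: [-0.2, 0.6, -0.7]
width: 0.0155
gripper_force: 25.0
t: 11.25
eef_pos: [0.5857, -0.2733, 0.0266]
ee_rot: [-3.142, -0.0, -0.156]
force: [0.3, 0.1, -0.1]
width: 0.0471
gripper_force: 0.0
```

```bash
python3 -m handwheel '[{"delta_pos":[0,0,0.4],"dr":[0,0,0]},{"delta_pos":[0,0,0.8],"dr":[0,0,0]},{"delta_pos":[0,0,0.8],"dr":[0,0,0]},{"delta_pos":[0,0,0.8],"dr":[0,0,0]},{"delta_pos":[0,0,0.8],"dr":[0,0,0]},{"delta_pos":[0,0,0.8],"dr":[0,0,0]},{"delta_pos":[0,0,0.8],"dr":[0,0,0]},{"delta_pos":[0,0,0.8],"dr":[0,0,0]}]'
python3 -m handwheel '[{"delta_pos":[-0.2,0.84,0],"dr":[0,0,-4]},{"delta_pos":[-0.2,0.84,0],"dr":[0,0,-4]},{"delta_pos":[-0.2,0.84,0],"dr":[0,0,-4]},{"delta_pos":[-0.2,0.84,0],"dr":[0,0,-4]},{"delta_pos":[-0.2,0.84,0],"dr":[0,0,-4]},{"delta_pos":[-0.2,0.84,0],"dr":[0,0,-4]},{"delta_pos":[-0.2,0.84,0],"dr":[0,0,-4]},{"delta_pos":[-0.2,0.84,0],"dr":[0,0,-4]}]'
python3 - <<'E'
from h import *
cv2.imwrite("pics/s5.png",grab_frame("top")[130:370,220:520,::-1].repeat(2,0).repeat(2,1))
im=cv2.imread("pics/top0.png").astype(int)
s=im[345:395,305:380];m=((s.max(2)<62)).astype(np.uint8)
print("\n".join("".join("#" if v else "." for v in r) for r in m[::2]))
u=np.array([.959,.282,0]);v=np.array([-.282,.959,0]);L=np.array([.6948,.1387,.078])
for e in(.015,.05,.085): print(proj("top",L-.209*u+e*v)*1.4-[305,345])
E
```

```text
t: 12.05
eef_pos: [0.5856, -0.2734, 0.2088]
ee_rot: [3.142, -0.001, -0.155]
force: [0.9, -0.6, 0.2]
width: 0.0485
gripper_force: 0.0
t: 12.85
eef_pos: [0.5373, -0.0708, 0.2077]
ee_rot: [-3.141, -0.001, -0.717]
force: [0.2, 0.9, 0.8]
width: 0.0485
gripper_force: 0.0
...........................................................................
...........................................................................
...........................................................................
...........................................................................
...........................................................................
....................................................###....................
....................................................####...................
.....................................................####..................
......................................................###..................
......................................................####.................
.......................................................###................
[... 443 characters left out ...]
..............
.................####................###########...........................
..................###.........############.................................
...................#################.......................................
...................###########.............................................
....................###....................................................
...........................................................................
...........................................................................
...........................................................................
[59.07551502 28.33913356]
[40.0363321  34.47800972]
[20.92296644 40.64080491]
```

View pics/s5.png

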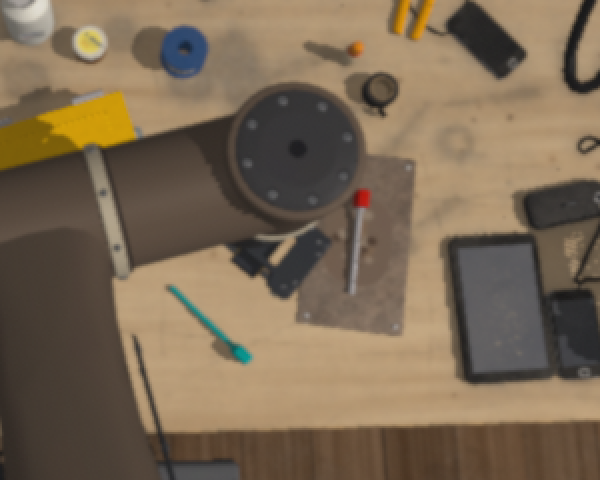

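The pin lies on the plate (picture (358,200-290)), and my bar model (0.480, 0.128, 0.078) matches the picture. Going above the bar with a narrower opening.

```bash
python3 -m handwheel '[{"delta_pos":[-0.24,0.83,0],"dr":[0,0,-4]},{"delta_pos":[-0.24,0.83,0],"dr":[0,0,-4]},{"delta_pos":[-0.24,0.83,0],"dr":[0,0,-4]},{"delta_pos":[-0.24,0.83,0],"dr":[0,0,-4]},{"delta_pos":[-0.24,0.83,0],"dr":[0,0,-4]},{"delta_pos":[-0.24,0.83,0],"dr":[0,0,-4]},{"delta_pos":[-0.24,0.83,0],"dr":[0,0,-4]},{"delta_pos":[-0.24,0.8,0],"dr":[0,0,-4]},{"delta_pos":[0,0,0],"dr":[0,0,0]},{"delta_pos":[0,0,0],"dr":[0,0,0]}]' 0.3
```

```text
t: 13.9
eef_pos: [0.48, 0.1269, 0.2073]
ee_rot: [-3.141, 0.0, -1.27]
force: [-0.2, -0.5, -0.3]
width: 0.0306
gripper_force: 0.0
```

```bash
python3 -m handwheel '[{"delta_pos":[0,0.03,-0.6],"dr":[0,0,-0.8]},{"delta_pos":[0,0,-0.6],"dr":[0,0,0]},{"delta_pos":[0,0,-0.6],"dr":[0,0,0]},{"delta_pos":[0,0,-0.6],"dr":[0,0,0]},{"delta_pos":[0,0,-0.6],"dr":[0,0,0]},{"delta_pos":[0,0,-0.5],"dr":[0,0,0]},{"delta_pos":[0,0,-0.4],"dr":[0,0,0]},{"delta_pos":[0,0,-0.3],"dr":[0,0,0]},{"delta_pos":[0,0,0],"dr":[0,0,0]},{"delta_pos":[0,0,0],"dr":[0,0,0]}]'
python3 -m handwheel '[{"delta_pos":[0,0,0],"dr":[0,0,0]},{"delta_pos":[0,0,0],"dr":[0,0,0]},{"delta_pos":[0,0,0],"dr":[0,0,0]},{"delta_pos":[0,0,0],"dr":[0,0,0]},{"delta_pos":[0,0,0],"dr":[0,0,0]}]' 1 20
```

```text
t: 14.9
eef_pos: [0.4804, 0.1274, 0.0809]
ee_rot: [-3.141, -0.0, -1.286]
force: [0.3, -0.1, 0.0]
width: 0.0308
gripper_force: 0.0
t: 15.4
eef_pos: [0.4814, 0.1281, 0.0812]
ee_rot: [-3.139, 0.0, -1.286]
force: [5.7, -0.1, -2.2]
width: 0.0089
gripper_force: 20.0
```

```bash
python3 - <<'E'
from h import *
for z in(.35,.45):print(z,[atz("top",np.array(p)/1.4,z).round(3)[:2].tolist() for p in((270,178),(357,110),(300,168))])
print(tri((305/1.4,108/1.4),(262/1.4,172/1.4)),tri((358/1.4,72/1.4),(356/1.4,108/1.4)))
u=np.array([.959,.282]);p=None
for t in np.radians(np.arange(0,51,5)):
    q=np.array([*(.209*(1-np.cos(t))*u),.209*np.sin(t)])/.03
    if p is not None:print((q-p).round(3))
    p=q
E
```

```text
0.35 [[0.754, 0.215], [0.855, 0.089], [0.768, 0.172]]
0.45 [[0.717, 0.198], [0.807, 0.086], [0.73, 0.16]]
(array([0.71570287, 0.20998729, 0.48367299]), np.float64(0.016323600871346797)) (array([0.75909462, 0.08237304, 0.55504842]), np.float64(0.0020649819831550496))
[0.025 0.007 0.607]
[0.076 0.022 0.603]
[0.126 0.037 0.593]
[0.175 0.052 0.58 ]
[0.223 0.066 0.562]
[0.269 0.079 0.539]
[0.313 0.092 0.513]
[0.355 0.104 0.482]
[0.394 0.116 0.448]
[0.43  0.126 0.411]
```

```bash
python3 -m handwheel '[{"delta_pos":[0.01,0,0.3],"dr":[0.28,-0.96,0]},{"delta_pos":[0.015,0.005,0.3],"dr":[0.28,-0.96,0]},{"delta_pos":[0.035,0.01,0.3],"dr":[0.28,-0.96,0]},{"delta_pos":[0.04,0.01,0.3],"dr":[0.28,-0.96,0]},{"delta_pos":[0.06,0.02,0.3],"dr":[0.28,-0.96,0]},{"delta_pos":[0.065,0.02,0.3],"dr":[0.28,-0.96,0]}]'
```

```text
t: 16.0
eef_pos: [0.4885, 0.1301, 0.1356]
ee_rot: [-3.033, 0.0, -1.286]
force: [12.7, -0.7, -5.6]
width: 0.0092
gripper_force: 20.0
```

```bash
python3 -m handwheel '[{"delta_pos":[0.14,0.04,0.29],"dr":[0.28,-0.96,0]},{"delta_pos":[0.14,0.04,0.29],"dr":[0.28,-0.96,0]},{"delta_pos":[0.11,0.03,0.28],"dr":[0.28,-0.96,0]},{"delta_pos":[0.12,0.035,0.28],"dr":[0.28,-0.96,0]}]'
```

```text
t: 16.4
eef_pos: [0.4995, 0.133, 0.1677]
ee_rot: [-2.972, 0.0, -1.288]
force: [-11.1, 4.6, 0.6]
width: 0.0093
gripper_force: 20.0
```

```bash
python3 -m handwheel '[{"delta_pos":[0,0,0],"dr":[0,0,0]},{"delta_pos":[0,0,0],"dr":[0,0,0]},{"delta_pos":[0,0,0],"dr":[0,0,0]}]'; python3 -c "
import numpy as np
p=np.array([.4995,.133]);u=np.array([.959,.282]);d=(np.array([.6948,.1387])-p)@u;print(d,np.degrees(np.arctan2(.1677-.078,d)),np.hypot(d,.0897))"
```

```text
t: 16.7
eef_pos: [0.4994, 0.133, 0.1676]
ee_rot: [-2.972, 0.0, -1.288]
force: [-11.4, 4.0, 2.4]
width: 0.009
gripper_force: 20.0
0.1889001 25.40090038253825 0.20911560864748951
```

```bash
python3 -m handwheel '[{"delta_pos":[0.1,0.04,0.27],"dr":[0.28,-0.96,0]},{"delta_pos":[0.1,0.05,0.27],"dr":[0.28,-0.96,0]},{"delta_pos":[0.155,0.05,0.26],"dr":[0.28,-0.96,0]},{"delta_pos":[0.155,0.05,0.26],"dr":[0.28,-0.96,0]},{"delta_pos":[0,0,0],"dr":[0,0,0]}]'
```

```text
t: 17.2
eef_pos: [0.5167, 0.1383, 0.2011]
ee_rot: [-2.898, -0.001, -1.287]
force: [-5.3, -3.7, 1.8]
width: 0.0092
gripper_force: 20.0
```

```bash
python3 -m handwheel '[{"delta_pos":[0.165,0.05,0.24],"dr":[0.28,-0.96,0]},{"delta_pos":[0.17,0.05,0.24],"dr":[0.28,-0.96,0]},{"delta_pos":[0.19,0.05,0.22],"dr":[0.28,-0.96,0]},{"delta_pos":[0.19,0.055,0.22],"dr":[0.28,-0.96,0]},{"delta_pos":[0,0,0],"dr":[0,0,0]}]'
```

```text
t: 17.7
eef_pos: [0.5387, 0.1446, 0.229]
ee_rot: [-2.827, -0.001, -1.287]
force: [-5.4, -4.1, 4.0]
width: 0.0092
gripper_force: 20.0
```

```bash
python3 -m handwheel '[{"delta_pos":[0.2,0.06,0.2],"dr":[0.28,-0.96,0]},{"delta_pos":[0.2,0.06,0.19],"dr":[0.28,-0.96,0]},{"delta_pos":[0,0,0],"dr":[0,0,0]},{"delta_pos":[0,0,0],"dr":[0,0,0]}]'
python3 - <<'E'
from h import *
a=grab_frame("scene");b=grab_frame("top")
u=np.array([.959,.282,0]);v=np.array([-.282,.959,0]);L=np.array([.6948,.1387,.078])
s=get_state();p=s["eef_pos"];from scipy.spatial.transform import Rotation as R
z=R.from_euler("xyz",s["ee_rot"]).as_matrix()[:,2]
for o in(0,.003):
    q=p+o*z;print(o,np.degrees(np.arctan2(q[2]-.078,(L-q)@u)),np.hypot(q[2]-.078,(L-q)@u))
A=a[:,:,::-1].copy()
for th,c in((45,(255,0,0)),(50,(0,0,255)),(55,(255,0,255))):
    t=np.radians(th);X=u*np.cos(t)-np.array([0,0,np.sin(t)]);Z=u*np.sin(t)+np.array([0,0,np.cos(t)])
    for e in(.103,-.103):
        w=[tuple(int(round(k*16)) for k in proj("scene",L+x*X+e*v+.003*Z)) for x in(-.159,0)]
        cv2.line(A,w[0],w[1],c,1,cv2.LINE_AA,4)
cv2.imwrite("pics/s6.png",np.hstack([cv2.resize(k[140:280,200:340],(400,400),interpolation=cv2.INTER_CUBIC) for k in(a[:,:,::-1],A)]))
E
```

```text
t: 18.1
eef_pos: [0.5505, 0.1482, 0.2401]
ee_rot: [-2.793, -0.001, -1.287]
force: [-4.3, -5.0, 3.5]
width: 0.0092
gripper_force: 20.0
0 50.050688674199606 0.2114598889808737
0.003 49.768824462407494 0.20864361667603187
```

View pics/s6.png

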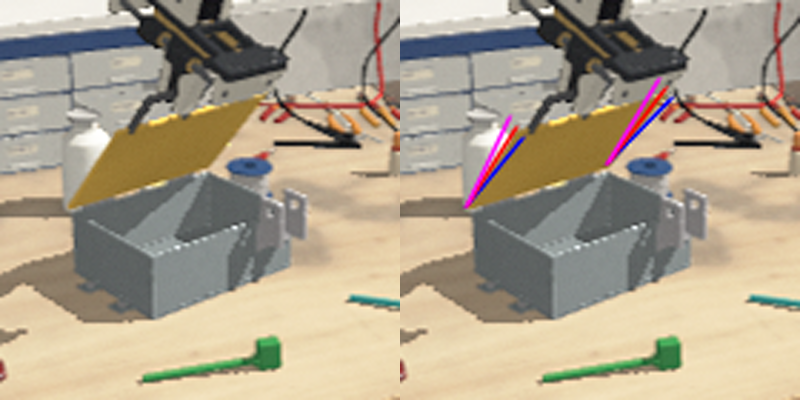

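The picture shows the lid raised, with its left edge from (70,205) to (120,130) matching my 50° overlay. The fingers hold the bar at (185,95), and the kinematics give 49.8°. Handing in.

```bash
python3 -m handwheel '[{"delta_pos":[0,0,0],"dr":[0,0,0]},{"delta_pos":[0,0,0],"dr":[0,0,0]}]'; python3 -c "
from station import *
print(job_done())"
```

```text
t: 18.4
eef_pos: [0.5504, 0.1482, 0.2401]
ee_rot: [-2.793, -0.001, -1.287]
force: [-4.5, -4.7, 4.3]
width: 0.009
gripper_force: 20.0
the job is handed in; nothing more can be done
None
```

The job is handed in at 18.4 s: the pin is out and lying on the rusty plate, and the gripper holds the lid by its bar at about 50° (49.8° from the arm's pose, matched in the picture).

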